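# Clear the sprung hood, lift it over its balance point and hold it just below

## Task

A calibration weight has been left on the closed blue hood of the sample chest: take it off and stand it upright on the round cork pad, let go of it, and leave it there. Then raise the sprung hood by its bar handle clearly past its balance point (the red line on the scale beside the hinge), bring it back down to just below that point, into the green band of the scale, and finish while still holding it there, so that it would fall shut by itself if you let go. Leave the other things on the bench where they are.

Things in the scene. Friction and masses are not known exactly. Their poses are not given: they have to be found in the camera images.
- weight: grey bottle-shaped 200 g calibration weight with a knob on top, about 30 mm in diameter and 48 mm tall; solid, best gripped across the body from above at mid height. It starts upright on the hood. Origin: centre of its underside, z up.
- cork_pad: round cork pad, 84 mm in diameter, 8 mm thick, fixed on the bench to the left or the right of the chest. Origin: centre of its underside; its top is 8 mm higher.
- chest: grey metal sample chest fixed on the bench, 150 mm deep (its x) x 160 wide (its y) x 85 high, three vials inside. Origin: centre of its underside; its x axis points from the handle side (front) to the hinge (back), z up. On it lies the blue hood plate, 150 x 160 x 8 mm, top 93 mm above the bench when closed.
- chest_hinge (a point): middle of the hood's hinge axis, fixed on the chest: 75 mm behind the chest's origin along the chest's x, 89 mm above the bench. The axis is parallel to the chest's y.
- scale_red (a point): red line (balance point, hood at 0.85 rad) on the fixed curved scale, 62 mm in radius, that stands round the hinge axis beside the chest's left (+y) side: 17 mm out from the side, up to 155 mm above the bench. From the front up: white, green (0.60 to 0.80 rad), white, red line, white. An orange pointer on the hood's left edge moves along it.
- hood_bar (a point): middle of the hood's round steel handle bar: 10 mm thick, parallel to the hinge, 80 mm free between two side arms, 40 mm gap between bar and hood. 195 mm from the hinge axis, in the plate's mid-plane: closed, it is before the chest, 89 mm above the bench. At hood angle q: 195*cos(q) mm in front of the axis, 195*sin(q) above it. It may turn between the pads of a gripper pointing down.
- hood (a joint): opening angle of the hood about the hinge, rad: 0 closed, grows as the front edge rises, stop at 1.25. A spring carries part of its weight: below the balance point, 0.85, it falls shut by itself; above, it rises by itself to the stop. At the bar this takes about 1.2 N up when closed, less elsewhere.
- timer: white lab timer with three keys, 58 x 62 x 20 mm, loose bystander on the other side of the chest from the cork pad. Origin: centre of its underside.
- tweezers: steel tweezers lying flat, 119 mm long, 15 mm wide, 9 mm high, loose bystander. Origin: centre of the underside.
- weight_case: wooden case, 66 x 100 x 33 mm, loose bystander. Origin: centre of its underside.
- weigh_boat: white square weighing boat, 72 x 72 x 15 mm, loose bystander. Origin: centre of its underside.
- crucible: white porcelain crucible, 40 mm wide, 31 mm high, loose bystander. Origin: centre of its underside.
There are look-alikes about, which are no part of the job. Leave any orange or turquoise look-alike of the weight alone. There is more than one size of the cork_pad; the job needs the larger.

How it is judged (in metres and radians):
On the way, in this order (a step that is already met when the one before it is completed fails the run):
1. the weight stands upright on the cork pad, let go, the hood still shut (horizontal distance between weight and cork_pad below 0.032 m and height (world z) of weight between 0.005 and 0.012 m and angle between weight's own z axis and vertical below 0.1 rad and linear speed of weight below 0.02 m/s and contact force between each of the arm, the fingers and weight below 0.05 N and value of joint hood below 0.1 rad), for 0.2 s.
2. the hood is raised clearly past its balance point (more than 0.95 rad) (value of joint hood above 0.95 rad), for 0.1 s.
At the end, for the whole second after the job is handed in: The hood is held still by the fingers in the green band just below its balance point (0.60 to 0.80 rad), and the weight stands upright on the cork pad, its centre within 32 mm of the pad's (value of joint hood between 0.6 and 0.8 rad and velocity of joint hood between -0.05 and 0.05 rad/s and contact force between the fingers and hood above 0.05 N and contact force between weight and hood below 0.05 N and horizontal distance between weight and cork_pad below 0.032 m and height (world z) of weight between 0.005 and 0.012 m and angle between weight's own z axis and vertical below 0.1 rad); the arm keeps its last pose, push and grip.
It fails at once if the hood is lifted with the weight still on it (value of joint hood above 0.1 rad and contact force between weight and hood above 0.1 N).
It fails at once if the weight is tipped over (angle between weight's own z axis and vertical above 0.7 rad).
It fails at once if a bystander is shoved away (30 mm or more) (distance of any of timer, tweezers, weight_case, weigh_boat, crucible from where it was at the start of the episode above 0.03 m).
It also fails if it takes over 61 s, if anything falls off the work surface, if the arm or the gripper's body presses on something with over 40 N, if the wrist force passes 120 N, or if a joint passes its speed limit or range.

## Robot

A 7-joint arm with a two-finger parallel gripper is mounted at the origin on a cart in front of the work surface, level with it; the furniture and walls round the work are solid. World frame = base frame: x ahead of the robot, y to its left, z up, the work surface at z = 0. Lengths are in m, angles in degrees, forces in N, time in s.
With the tool pointing down it reaches from about 0.425 to 0.875 m from the base axis. Payload 8.4 kg.
Tool frame: the origin (TCP) lies between the finger pads; the fingertips stand 22 mm ahead of it and the grasp point (between the pads) lies 3 mm ahead of it (tip_extent is the distance from the TCP to the fingertips, in m); z points along the fingers, y is the line along which they close (so a half turn about z gives the same grasp; the last joint's range is limited). The gripper opens to 85 mm and grips with 20 to 120 N. Pads are 22 mm wide; open, the fingers measure 114 mm over their backs; the gripper's body (76 mm by 85 mm) begins 54 mm behind the grasp point. The pads swing forward as they close: fully open they stand 13 mm farther back than shut.
Start: joints at [-75.814, 19.091, 2.286, 83.961, -0.768, 76.965, -3.352], TCP at [0.221, 0.611, 0.253] pointing down, gripper open.
Joint ranges: [-147.57, 147.57], [-21.85, 119.76], [-74.77, 79.35], [14.55, 137.4], [-85.83, 265.84], [4.83, 119.75], [-152.11, 152.11]. Speed limits (degrees/s): [127.2, 127.2, 159.86, 159.86, 180, 180, 180].

## Interface

Orientations are given as [roll, pitch, yaw] about the fixed x, y, z axes, in that order (R = Rz(yaw) Ry(pitch) Rx(roll)).
In Python, from rig import sense, capture, calibration, close_job, tip_extent gives the robot as it stands.
- The arm moves only by the shell command python3 -m pendant 'ROWS' [OPENING]. ROWS is rows parted by semicolons, their numbers by spaces, 1 to 5 of them, each of 6 numbers: dx, dy, dz in m, then a rotation vector rx, ry, rz in degrees; each row shifts and turns the commanded pose from where the row before left it, along the tool's axes as they then stand; what a row does not reach is not made up. A row lasts 1/10 s, in which the tool goes at most 0.05 m and 8.59 degrees, less where a joint would pass 70% of its speed; a pose out of reach is approached as far as the arm can. OPENING is the finger opening in m, set as the command begins (- or left out keeps the last). The fingers move at their own pace and stop on an object; the grip force is fixed at half the most. Time passes only in rows, so rows that do not move let the fingers close. It prints the time, the measured TCP pose, the force, the opening and the grip force at its end.
- sense(): the state, without advancing time (a new reading comes with each control period).
- capture(name): name is "side" or "top"; returns the picture (384x512x3 uint8, red, green, blue); there is no depth.
- calibration(name): a dict with "fx", "fy", "cx", "cy" (pixels), "rvec" (rotation vector, rad) and "tvec" (3), from world to camera coordinates, as OpenCV has them. Camera axes: x right, y down, z forward; pixel columns grow to the right and rows downward; lengths in m; the calibration is good to about 2 mm. A picture is of the moment at which its call begins. calibration takes no time and is no camera call.
- close_job(): hands the job in; it is judged then, once.
The state is a dict: "clock": time; "joint_positions": joint angles; "joint_velocities": joint speeds; "joint_torque": joint torques, N m; "tool_pos": TCP position; "ee_rot": TCP orientation; "contact_force": force on the tool from outside, world axes, zero at the start; "ft_torque": the same for the moment, N m; "grip_width": finger opening in m; "grasp_force": force on a finger pad.
Only numpy, scipy, OpenCV 4.12 (cv2) and the standard library are available. Lean on these libraries where they do the work, as an engineer would, in place of code of your own. Each camera call takes 0.05 s, during which the arm holds its last target. There are 200 camera calls.

## Working session

There is one attempt and no reset: what is moved stays moved. The work goes in short steps, Python scripts to look and compute and a shell command to move; the robot and the scene stay as the last step left them, time stands still between calls to the robot, and variables do not carry over. Pictures are saved under pics/ and viewed, at most 10 in all, crops included, and the job is handed in when it is done.

```bash
mkdir -p pics; python3 - <<'E'
from rig import *
import cv2
for n in("side","top"):
    cv2.imwrite(f"pics/{n}0.png",cv2.cvtColor(capture(n),cv2.COLOR_RGB2BGR)); print(n,calibration(n))
s=sense(); print(s, tip_extent)
E
```

```text
side {'fx': 467.38052017234793, 'fy': 467.38052017234793, 'cx': 255.44071503905735, 'cy': 194.80245234918635, 'rvec': array([ 2.08731962, -0.42653562,  0.24090923]), 'tvec': array([-0.57478926,  0.16878237,  1.0011007 ])}
top {'fx': 372.065391221213, 'fy': 372.065391221213, 'cx': 253.5150702027371, 'cy': 190.38674154536733, 'rvec': array([ 2.18371594, -2.19647724,  0.09468716]), 'tvec': array([-0.11442491,  0.55481918,  0.97561715])}
{'clock': 0.1, 'joint_positions': array([-75.8127516 ,  19.12748966,   2.28418414,  84.00806396,
        -0.76727026,  76.96483142,  -3.3505242 ]), 'joint_velocities': array([ 0.01845009, -0.03893883, -0.05412679, -0.15284944,  0.01485979,
       -0.0242088 , -0.13599473]), 'joint_torque': array([ 4.13317975e-03, -6.60011816e+01,  1.37022659e+00, -4.06485307e+01,
        1.69130776e-02,  8.73887358e-03,  9.87671598e-07]), 'tool_pos': array([0.220825  , 0.61092196, 0.25249487]), 'ee_rot': array([-1.79915055e+02,  6.01935533e-03,  1.60129852e+02]), 'contact_force': array([-0.09871446, -1.38121771, -0.20285884]), 'ft_torque': array([-0.02982217,  0.01875913,  0.04331381]), 'grasp_force': 0.0, 'grip_width': 0.08518543482312126} 0.022
```

View pics/side0.png

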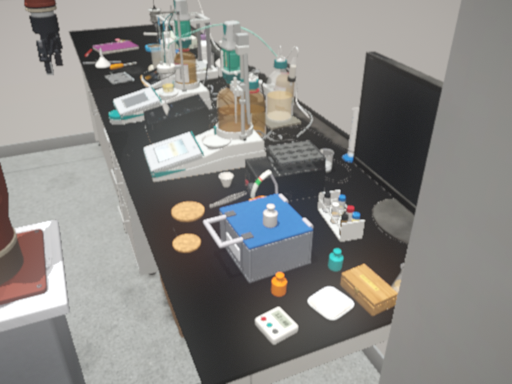

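View pics/top0.png

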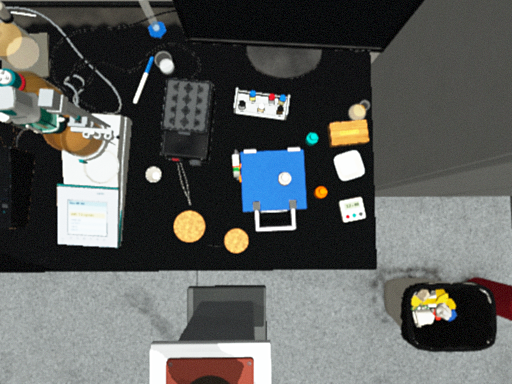

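Side view: weight at (270,215) on the blue hood, bar near (213,230), larger pad at (188,211), smaller at (187,243). Top view: weight (285,179), hood about (273,181), bar (275,227), larger pad (189,226), timer to the right of the chest at (351,209). Next I measure.

```bash
cat > h.py <<'E'
import numpy as np, cv2
from rig import *
def cam(n):
    c=calibration(n); K=np.array([[c['fx'],0,c['cx']],[0,c['fy'],c['cy']],[0,0,1]]); R=cv2.Rodrigues(c['rvec'])[0]; return K,R,np.array(c['tvec'])
def plane(n,p,z):
    K,R,t=cam(n); o=-R.T@t; d=R.T@np.linalg.inv(K)@np.array([p[0],p[1],1]); return o+d*(z-o[2])/d[2]
def tri(ps,pt):
    P=[K@np.c_[R,t] for K,R,t in (cam("side"),cam("top"))]
    X=cv2.triangulatePoints(P[0],P[1],np.array(ps,float).reshape(2,1),np.array(pt,float).reshape(2,1)).ravel(); return X[:3]/X[3]
def proj(n,X):
    K,R,t=cam(n); p=K@(R@np.array(X)+t); return p[:2]/p[2]
def blobs(m,lo=30):
    n,l,s,c=cv2.connectedComponentsWithStats(m.astype(np.uint8)); return [(s[i],c[i],l==i) for i in range(1,n) if s[i,4]>lo]
E
python3 - <<'E'
from h import *
np.set_printoptions(precision=4,suppress=True)
C={}
for n in("side","top"):
    im=cv2.cvtColor(cv2.imread(f"pics/{n}0.png"),cv2.COLOR_BGR2HSV); H,S,V=cv2.split(im)
    x0,y0,x1,y1=(165,190,320,285) if n=="side" else (165,140,330,260)
    roi=np.zeros_like(H,bool); roi[y0:y1,x0:x1]=1
    b=max(blobs(roi&(H>98)&(H<122)&(S>150)&(V>60)),key=lambda b:b[0][4])
    hull=cv2.convexHull(np.argwhere(b[2])[:,::-1].astype(np.int32))
    r=cv2.minAreaRect(hull); print(n,"hood",b[0],r,cv2.boxPoints(r).tolist())
    ap=cv2.approxPolyDP(hull,5,True)[:,0]; print("poly",ap.tolist())
    C[n]={}
    for s,c,m in blobs(roi&(H>8)&(H<25)&(S>80)&(V>120),80): print(n,"cork",s,c)
    g=roi&(S<60)&(V>110)
    for s,c,m in blobs(g,15): print(n,"grey",s,c)
    if n=="top": print([plane(n,p,0.093) for p in cv2.boxPoints(r)])
    o=cv2.imread(f"pics/{n}0.png"); a=(150,185,330,285) if n=="side" else (165,140,345,240)
    cr=cv2.resize(o[a[1]:a[3],a[0]:a[2]],None,fx=4,fy=4,interpolation=cv2.INTER_CUBIC); C[n]=cr
    if n=="top": C[n]=cv2.resize(o[140:240,165:345],None,fx=4,fy=4,interpolation=cv2.INTER_CUBIC)
cv2.imwrite("pics/crop.png",cv2.resize(np.vstack([C["side"],C["top"]]),(540,600)))
E
```

```text
Traceback (most recent call last):
ValueError: max() iterable argument is empty
```

```bash
python3 - <<'E'
import cv2
for n,p in(("side",(250,225)),("side",(188,211)),("side",(270,215)),("side",(213,230)),("top",(260,190)),("top",(189,226)),("top",(285,179)),("top",(275,229))):
    o=cv2.imread(f"pics/{n}0.png"); print(n,p,o.shape,o[p[1],p[0]],cv2.cvtColor(o,cv2.COLOR_BGR2HSV)[p[1],p[0]])
E
```

```text
side (250, 225) (384, 512, 3) [216 154  93] [105 145 216]
side (188, 211) (384, 512, 3) [147 201 240] [ 17  99 240]
side (270, 215) (384, 512, 3) [255 255 255] [  0   0 255]
side (213, 230) (384, 512, 3) [213 210 213] [150   4 213]
top (260, 190) (384, 512, 3) [236 148  52] [104 199 236]
top (189, 226) (384, 512, 3) [125 217 251] [ 22 128 251]
top (285, 179) (384, 512, 3) [254 255 254] [ 60   1 255]
top (275, 229) (384, 512, 3) [255 255 255] [  0   0 255]
```

```bash
cat > m.py <<'E'
from h import *
np.set_printoptions(precision=4,suppress=True)
C={}
for n in("side","top"):
    o=cv2.imread(f"pics/{n}0.png"); H,S,V=cv2.split(cv2.cvtColor(o,cv2.COLOR_BGR2HSV))
    a=(150,185,330,285) if n=="side" else (165,140,345,260)
    roi=np.zeros(H.shape,bool); roi[a[1]:a[3],a[0]:a[2]]=1
    b=max(blobs(roi&(H>98)&(H<122)&(S>100)),key=lambda b:b[0][4])
    hull=cv2.convexHull(np.argwhere(b[2])[:,::-1].astype(np.int32)); r=cv2.minAreaRect(hull)
    print(n,"hood",b[0],r); print("poly",cv2.approxPolyDP(hull,4,True)[:,0].tolist())
    if n=="top": print(np.array([plane(n,p,0.093) for p in cv2.boxPoints(r)]), plane(n,r[0],.093))
    for s,c,m in blobs(roi&(H>8)&(H<28)&(S>70)&(V>120),80): print(n,"cork",s,c,plane(n,c,.008))
    for s,c,m in blobs(roi&(S<60)&(V>110),15): print(n,"grey",s,c)
    C[n]=cv2.resize(o[a[1]:a[3],a[0]:a[2]],None,fx=3,fy=3,interpolation=cv2.INTER_CUBIC)[:300]
cv2.imwrite("pics/crop.png",np.vstack([C["side"],C["top"]]))
E
python3 m.py
```

```text
side hood [ 219  193   94   56 2516] ((265.4036865234375, 218.67892456054688), (48.65757751464844, 83.33089447021484), 73.3007583618164)
poly [[312, 230], [249, 248], [219, 208], [274, 193]]
side cork [171 201  34  21 578] [187.4429 210.8391] [0.4599 0.056  0.008 ]
side cork [172 233  29  20 460] [186.1761 242.3826] [ 0.4203 -0.0709  0.008 ]
side cork [271 272  17  13 171] [278.9298 278.9942] [ 0.5638 -0.2682  0.008 ]
side grey [222 185   8   3  19] [225.6842 185.7895]
side grey [249 185  10  13  85] [252.8824 190.0471]
side grey [275 185   3   9  25] [276.   188.68]
side grey [209 191  38  17 207] [227.6039 198.9372]
side grey [317 191  13  36 298] [323.8523 206.6779]
side grey [279 193  10  10  48] [283.1042 197.4792]
side grey [263 204  15  24 284] [269.7148 215.9507]
side grey [ 203  211  110   71 3217] [260.2735 249.9046]
side grey [302 217  12  11  56] [307.3929 221.8571]
side grey [150 249  13  36 249] [154.0562 271.7871]
top hood [ 239  148   69   65 3642] ((273.0511474609375, 179.72702026367188), (62.57070541381836, 66.15093231201172), 87.61405944824219)
poly [[307, 208], [2
[... 155 characters left out ...]
1656  0.093 ]
top cork [315 186  13  13 130] [320.6692 191.8615] [ 0.5501 -0.3005  0.008 ]
top cork [173 210  33  33 810] [188.9827 226.0025] [0.46   0.0563 0.008 ]
top cork [224 228  25  26 496] [235.8952 240.3548] [ 0.4208 -0.0696  0.008 ]
top grey [287 147  14   5  53] [293.4151 148.5472]
top grey [243 149  14   5  53] [249.4151 150.5472]
top grey [232 150   8  16  95] [235.1684 158.6737]
top grey [334 152  11  29 241] [339.9295 165.278 ]
top grey [233 171   6   9  35] [235.9143 174.0571]
top grey [278 172  13  14 138] [284.1014 178.2681]
top grey [253 200  43  32 470] [274.8426 218.9894]
top grey [339 200   6  23  98] [342.1224 208.8776]
top grey [261 210  27   3  65] [273.5231 210.9538]
```

View pics/crop.png

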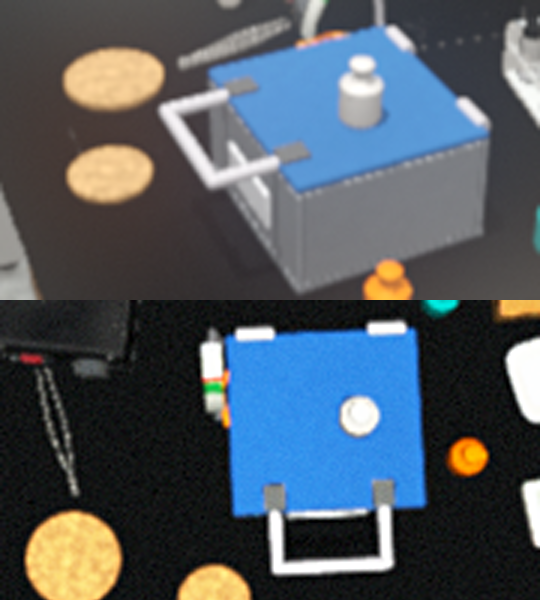

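The crop shows the weight body centred near side (270,218) and top (284,179). The bar ends are at side (205,222)/(221,246) and top (256,229)/(295,229).

```bash
python3 - <<'E'
from h import *
np.set_printoptions(precision=4,suppress=True)
print("w",tri((269.7,216),(284.1,178.3)))
print("w base plane",plane("side",(270,225.5),.093),"top c @.117",plane("top",(284.1,178.3),.117))
print("knob",tri((270.3,205.5),(285,178.5)))
a,b=tri((204.5,221.5),(256.3,229.3)),tri((221.3,246.5),(294.5,228.7)); print("bar",a,b,(a+b)/2,plane("top",(275.4,229),.089))
P=[tri(s,t) for s,t in (((312,230),(303,148)),((249,248),(307,208)),((219,208),(242,212)),((274,193),(239,151)))]; print(np.array(P))
print("pad",tri((187.44,210.84),(188.98,226.0)))
s=sense(); p=s['tool_pos']; print("delta")
E
```

```text
w [ 0.5761 -0.191   0.1154]
w base plane [ 0.5757 -0.194   0.093 ] top c @.117 [ 0.5761 -0.1909  0.117 ]
knob [ 0.5751 -0.1914  0.142 ]
bar [ 0.4527 -0.123   0.0914] [ 0.4556 -0.2184  0.0906] [ 0.4541 -0.1707  0.091 ] [ 0.4529 -0.1704  0.089 ]
[[ 0.653  -0.241   0.091 ]
 [ 0.5045 -0.2491  0.094 ]
 [ 0.497  -0.0884  0.094 ]
 [ 0.6426 -0.0792  0.0943]]
pad [0.46   0.0564 0.0078]
delta
```

```bash
python3 -m pendant '0 0 -0.01 0 0 8.4;0 0 -0.01 0 0 8.4;0 0 -0.01 0 0 8.4;0 0 -0.01 0 0 8.4;0 0 -0.01 0 0 8.4' 0.075; python3 -m pendant '0 0 -0.01 0 0 8.4;0 0 -0.01 0 0 8.4;0 0 0 0 0 8.4;0 0 0 0 0 0'
```

```text
clock: 0.6
tool_pos: [0.2208, 0.6111, 0.3032]
ee_rot: [-180.0, 0.0, 117.8]
contact_force: [-0.6, 0.2, -0.4]
grip_width: 0.0749
grasp_force: 0.0
clock: 1.0
tool_pos: [0.2208, 0.6112, 0.3231]
ee_rot: [180.0, 0.0, 92.8]
contact_force: [0.6, 0.5, -0.4]
grip_width: 0.075
grasp_force: 0.0
```

```bash
R='-0.041 0.0158 0 0 0 0'; python3 -m pendant '-0.041 0.0158 0 0 0 0;-0.041 0.0158 0 0 0 0;-0.041 0.0158 0 0 0 0;-0.041 0.0158 0 0 0 0;-0.041 0.0158 0 0 0 0'; python3 -m pendant '-0.041 0.0158 0 0 0 0;-0.041 0.0158 0 0 0 0;-0.041 0.0158 0 0 0 0;-0.041 0.0158 0 0 0 0;-0.041 0.0158 0 0 0 0';python3 -c "from rig import *;print(sense()['joint_positions'])"
```

```text
clock: 1.5
tool_pos: [0.3107, 0.4086, 0.3228]
ee_rot: [-180.0, 0.0, 93.2]
contact_force: [0.8, 0.3, 0.5]
grip_width: 0.0749
grasp_force: 0.0
clock: 2.0
tool_pos: [0.3999, 0.2079, 0.323]
ee_rot: [-180.0, 0.0, 93.2]
contact_force: [0.7, 0.5, 0.3]
grip_width: 0.0749
grasp_force: 0.0
[-64.18083184  -8.610316    27.91331334 104.84040918   4.05086542
  82.81695631 -33.81921216]
```

```bash
python3 -m pendant '-0.041 0.0158 0 0 0 0;-0.041 0.0158 0 0 0 0;-0.041 0.0158 0 0 0 0;-0.041 0.0158 0 0 0 0;-0.041 0.0158 0 0 0 0'; python3 -m pendant '-0.041 0.0158 0 0 0 0;-0.041 0.0158 0 0 0 0;-0.041 0.0158 0 0 0 0;-0.038 0.0158 0 0 0 0;-0.038 0.0158 0 0 0 0';python3 -c "from rig import *;print(sense()['joint_positions'])"
```

```text
clock: 2.5
tool_pos: [0.4892, 0.0073, 0.3232]
ee_rot: [180.0, -0.0, 93.2]
contact_force: [1.2, 0.5, 0.5]
grip_width: 0.0742
grasp_force: 0.0
clock: 3.0
tool_pos: [0.5788, -0.1866, 0.3227]
ee_rot: [-180.0, -0.0, 93.3]
contact_force: [0.9, 0.7, 1.1]
grip_width: 0.0749
grasp_force: 0.0
[-31.8258395   18.86941945  59.03097501  86.02731259 -16.16437924
  84.26878007  30.75477125]
```

```bash
python3 -m pendant '-0.0045 -0.003 0.04 0 0 0;0 0 0.04 0 0 0;0 0 0.04 0 0 0;0 0 0.02 0 0 0;0 0 0 0 0 0'; python3 - <<'E'
from h import *
for n,a in(("side",(220,120,340,270)),("top",(220,120,340,270))):
    o=cv2.cvtColor(capture(n),cv2.COLOR_RGB2BGR)[a[1]:a[3],a[0]:a[2]]; globals()[n]=cv2.resize(o,None,fx=3,fy=3)
cv2.imwrite("pics/g1.png",np.hstack([side,top]))
E
```

```text
clock: 3.5
tool_pos: [0.5734, -0.1894, 0.18]
ee_rot: [-179.7, -0.1, 93.2]
contact_force: [-0.1, 0.5, -0.3]
grip_width: 0.0752
grasp_force: 0.0
```

View pics/g1.png

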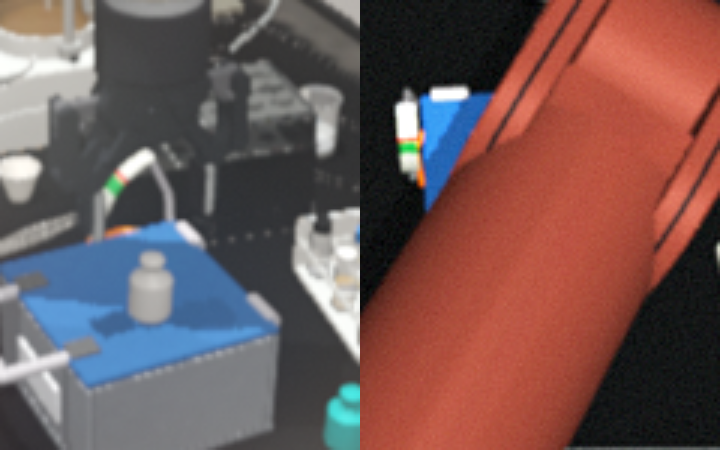

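Side view: the weight at (270,216) is untouched and sits centrally below the open gripper. The arm covers the top view. I'll go down and grip.

```bash
python3 -m pendant '-0.0015 0.0025 0.02 0 0 0;0 0 0.02 0 0 0;0 0 0.01 0 0 0;0 0 0.008 0 0 0;0 0 0 0 0 0' && python3 -m pendant '0 0 0 0 0 0;0 0 0 0 0 0;0 0 0 0 0 0;0 0 0 0 0 0;0 0 0 0 0 0' 0.02; python3 -m pendant '0 0 0 0 0 0;0 0 0 0 0 0;0 0 0 0 0 0'
```

```text
clock: 4.1
tool_pos: [0.578, -0.1915, 0.1254]
ee_rot: [-180.0, 0.0, 93.0]
contact_force: [-0.3, -0.4, -0.4]
grip_width: 0.075
grasp_force: 0.0
clock: 4.6
tool_pos: [0.5781, -0.1918, 0.1262]
ee_rot: [180.0, -0.0, 92.9]
contact_force: [-2.0, 0.5, 5.6]
grip_width: 0.0275
grasp_force: 58.7
clock: 4.9
tool_pos: [0.5781, -0.1918, 0.1262]
ee_rot: [180.0, -0.0, 92.9]
contact_force: [-1.9, 0.4, 6.3]
grip_width: 0.0276
grasp_force: 58.7
```

```bash
python3 -m pendant '0 0 -0.005 0 0 0;0 0 -0.005 0 0 0;0 0 -0.01 0 0 0;0 0 -0.02 0 0 0;0 0 -0.02 0 0 0';python3 -m pendant '0 0 -0.015 0 0 0;0 0 0 0 0 0;0 0 0 0 0 0'; python3 - <<'E'
from h import *
a=(130,100,350,270)
cv2.imwrite("pics/g2.png",cv2.resize(cv2.cvtColor(capture("side"),cv2.COLOR_RGB2BGR)[a[1]:a[3],a[0]:a[2]],None,fx=3,fy=3))
E
```

```text
clock: 5.4
tool_pos: [0.5777, -0.1916, 0.1864]
ee_rot: [-180.0, 0.0, 92.9]
contact_force: [0.2, 1.1, -1.4]
grip_width: 0.0278
grasp_force: 59.3
clock: 5.7
tool_pos: [0.5779, -0.1913, 0.2002]
ee_rot: [180.0, -0.0, 92.9]
contact_force: [-0.9, 0.7, -2.4]
grip_width: 0.028
grasp_force: 59.3
```

View pics/g2.png

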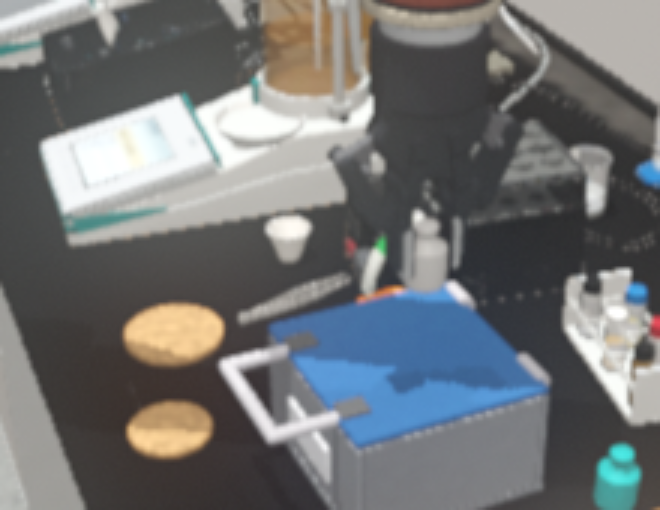

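The weight is gripped upright and has been lifted clear of the hood, at about side (272,188). Next I carry it to the pad.

```bash
python3 -m pendant '0.02 -0.01 0 0 0 0;0.04 -0.0175 0 0 0 0;0.04 -0.0175 0 0 0 0;0.04 -0.0175 0 0 0 0;0.04 -0.0175 0 0 0 0'; python3 -m pendant '0.04 -0.0152 0 0 0 0;0.0333 -0.01 0 0 0 0;0 0 0 0 0 0;0 0 0 0 0 0;0 0 0 0 0 0'
```

```text
clock: 6.25
tool_pos: [0.4873, -0.0145, 0.1991]
ee_rot: [-179.9, 0.1, 92.9]
contact_force: [0.9, 0.8, -1.5]
grip_width: 0.0275
grasp_force: 59.4
clock: 6.75
tool_pos: [0.4599, 0.0551, 0.1999]
ee_rot: [-180.0, 0.0, 92.9]
contact_force: [0.2, 0.2, -2.2]
grip_width: 0.0276
grasp_force: 59.4
```

```bash
python3 -m pendant '0.001 0 0.03 0 0 0;0 0 0.04 0 0 0;0 0 0.04 0 0 0;0 0 0.025 0 0 0;0 0 0.015 0 0 0'; python3 -m pendant '0 0 0.004 0 0 0;0 0 0 0 0 0;0 0 0 0 0 0;0 0 0 0 0 0'
```

```text
clock: 7.25
tool_pos: [0.459, 0.0548, 0.048]
ee_rot: [-179.9, 0.2, 92.8]
contact_force: [0.4, -0.1, -1.9]
grip_width: 0.0279
grasp_force: 59.4
clock: 7.65
tool_pos: [0.4606, 0.0571, 0.0472]
ee_rot: [179.9, -0.1, 92.9]
contact_force: [0.1, 1.0, -1.0]
grip_width: 0.0276
grasp_force: 59.5
```

```bash
python3 -m pendant '0 0 0.002 0 0 0;0 0 0 0 0 0;0 0 0 0 0 0'; python3 -m pendant '0 0 0.002 0 0 0;0 0 0 0 0 0;0 0 0 0 0 0'
```

```text
clock: 7.95
tool_pos: [0.4599, 0.0572, 0.0445]
ee_rot: [180.0, -0.0, 92.9]
contact_force: [-0.4, 0.1, -1.3]
grip_width: 0.0276
grasp_force: 59.5
clock: 8.25
tool_pos: [0.4598, 0.057, 0.0422]
ee_rot: [-180.0, 0.0, 92.9]
contact_force: [0.6, -0.1, -1.8]
grip_width: 0.0278
grasp_force: 59.5
```

```bash
python3 -m pendant '0 0 0.001 0 0 0;0 0 0 0 0 0;0 0 0 0 0 0';  python3 -m pendant '0 0 0.001 0 0 0;0 0 0 0 0 0;0 0 0 0 0 0'
```

```text
clock: 8.55
tool_pos: [0.4599, 0.057, 0.0413]
ee_rot: [180.0, 0.0, 92.9]
contact_force: [-0.1, 0.7, -1.6]
grip_width: 0.0279
grasp_force: 59.6
clock: 8.85
tool_pos: [0.46, 0.057, 0.0411]
ee_rot: [-180.0, -0.1, 92.9]
contact_force: [-7.0, -1.0, 19.3]
grip_width: 0.0276
grasp_force: 61.9
```

```bash
python3 -m pendant '0 0 -0.001 0 0 0;0 0 0 0 0 0'; python3 -m pendant '0 0 0 0 0 0;0 0 0 0 0 0;0 0 0 0 0 0;0 0 0 0 0 0' 0.055
```

```text
clock: 9.05
tool_pos: [0.4599, 0.0571, 0.0414]
ee_rot: [180.0, -0.0, 92.9]
contact_force: [0.0, -0.6, -2.4]
grip_width: 0.0277
grasp_force: 59.5
clock: 9.45
tool_pos: [0.4598, 0.0571, 0.0413]
ee_rot: [-180.0, 0.0, 92.9]
contact_force: [0.2, 0.4, -0.6]
grip_width: 0.0551
grasp_force: 0.0
```

Raise straight up and look.

```bash
python3 -m pendant '0 0 -0.01 0 0 0;0 0 -0.04 0 0 0;0 0 -0.05 0 0 0;0 0 -0.04 0 0 0;0 0 -0.03 0 0 0'; python3 - <<'E'
from h import *
o=cv2.cvtColor(capture("side"),cv2.COLOR_RGB2BGR); a=(130,120,350,300)
cv2.imwrite("pics/g3.png",cv2.resize(o[a[1]:a[3],a[0]:a[2]],None,fx=3,fy=3))
print(proj("side",[.46,.0563,.008]),proj("side",[.46,.0563,.056]))
E
```

```text
clock: 9.95
tool_pos: [0.4606, 0.0564, 0.2143]
ee_rot: [179.9, -0.1, 92.8]
contact_force: [0.2, 0.9, -0.2]
grip_width: 0.0547
grasp_force: 0.0
[187.43758733 210.7835909 ] [186.00960318 194.78768858]
```

View pics/g3.png

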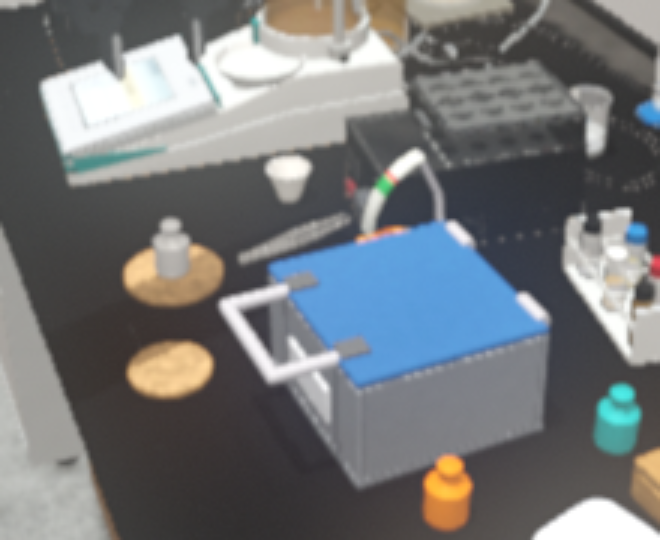

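Weight stands upright at the centre of the larger pad (side (187,205)), and the hood is still shut. Now I go to the bar.

```bash
python3 -m pendant '-0.03 -0.003 0 0 0 0;-0.05 -0.005 0 0 0 0;-0.05 -0.005 0 0 0 0;-0.05 -0.0036 0 0 0 0;-0.0462 -0.002 0 0 0 0' 0.037; python3 -m pendant '0 0 0.03 0 0 0;0 0 0.03 0 0 0;0 0 0.01 0 0 0;0 0 0 0 0 0'
```

```text
clock: 10.5
tool_pos: [0.4519, -0.172, 0.2112]
ee_rot: [180.0, -0.1, 92.8]
contact_force: [1.0, -0.3, -0.8]
grip_width: 0.0366
grasp_force: 0.0
clock: 10.9
tool_pos: [0.4506, -0.1678, 0.15]
ee_rot: [-179.6, 0.0, 93.0]
contact_force: [-0.3, -0.2, 0.9]
grip_width: 0.0372
grasp_force: 0.0
```

```bash
python3 -m pendant '0 0.001 0.02 0 0 0;0 0 0.02 0 0 0;0 0 0.01 0 0 0;0 0 0 0 0 0;0 0 0 0 0 0';python3 -m pendant '0 0 0.006 0 0 0;0 0 0 0 0 0;0 0 0 0 0 0'
```

```text
clock: 11.4
tool_pos: [0.4535, -0.1672, 0.1024]
ee_rot: [-180.0, -0.2, 93.1]
contact_force: [0.6, 0.2, -0.1]
grip_width: 0.0369
grasp_force: 0.0
clock: 11.7
tool_pos: [0.4531, -0.1668, 0.0955]
ee_rot: [-179.9, -0.2, 93.1]
contact_force: [-0.0, 0.6, 1.3]
grip_width: 0.037
grasp_force: 0.0
```

```bash
python3 -m pendant '-0.003 0 0.003 0 0 0;0 0 0 0 0 0;0 0 0 0 0 0'; python3 -m pendant '0 0 0 0 0 0;0 0 0 0 0 0;0 0 0 0 0 0;0 0 0 0 0 0;0 0 0 0 0 0' 0.004
```

```text
clock: 12.0
tool_pos: [0.453, -0.1701, 0.0922]
ee_rot: [-179.9, -0.1, 93.1]
contact_force: [-0.1, -0.3, -0.2]
grip_width: 0.0372
grasp_force: 0.0
clock: 12.5
tool_pos: [0.4549, -0.1699, 0.0929]
ee_rot: [179.9, -0.1, 93.1]
contact_force: [4.9, 0.3, -1.9]
grip_width: 0.008
grasp_force: 58.4
```

```bash
python3 -m pendant '0 0.002 -0.0097 0 0 0;0 0.0007 -0.0098 0 0 0;0 0.0012 -0.0097 0 0 0;0 0.0017 -0.0096 0 0 0;0 0 0 0 0 0'; python3 -m pendant '0 0.0022 -0.0095 0 0 0;0 0.0026 -0.0094 0 0 0;0 0.0031 -0.0092 0 0 0;0 0.0036 -0.0091 0 0 0;0 0 0 0 0 0'
```

```text
clock: 13.0
tool_pos: [0.4588, -0.1697, 0.1321]
ee_rot: [-179.9, -0.2, 93.1]
contact_force: [-2.4, -1.3, -0.7]
grip_width: 0.0078
grasp_force: 58.4
clock: 13.5
tool_pos: [0.4699, -0.1692, 0.1692]
ee_rot: [-179.8, -0.2, 93.1]
contact_force: [-5.3, -0.6, 0.2]
grip_width: 0.0077
grasp_force: 58.8
```

```bash
python3 -m pendant '0 0.0040 -0.0089 0 0 0;0 0.0045 -0.0087 0 0 0;0 0.0049 -0.0084 0 0 0;0 0.0053 -0.0082 0 0 0;0 0 0 0 0 0'; python3 -m pendant '0 0.0057 -0.0079 0 0 0;0 0.0061 -0.0076 0 0 0;0 0.0065 -0.0073 0 0 0;0 0.0068 -0.0070 0 0 0;0 0 0 0 0 0'
```

```text
clock: 14.0
tool_pos: [0.488, -0.1685, 0.2036]
ee_rot: [-179.7, -0.2, 93.0]
contact_force: [-13.4, 0.8, 6.6]
grip_width: 0.0079
grasp_force: 59.0
clock: 14.5
tool_pos: [0.5125, -0.1676, 0.2342]
ee_rot: [-179.6, -0.2, 93.0]
contact_force: [-22.8, 4.3, 22.9]
grip_width: 0.0078
grasp_force: 60.0
```

```bash
python3 -m pendant '0 -0.0015 -0.0015 0 0 0;0 0.0070 -0.0068 0 0 0;0 0.0073 -0.0065 0 0 0;0 0.0075 -0.0062 0 0 0;0 0 0 0 0 0'; python3 -m pendant '0 0.0078 -0.0060 0 0 0;0 0 0 0 0 0;0 0 0 0 0 0'
```

```text
clock: 15.0
tool_pos: [0.5362, -0.1665, 0.255]
ee_rot: [-180.0, -0.0, 93.1]
contact_force: [-5.8, -1.7, 5.4]
grip_width: 0.0077
grasp_force: 59.7
clock: 15.3
tool_pos: [0.5433, -0.1662, 0.2603]
ee_rot: [-180.0, -0.0, 93.1]
contact_force: [-3.0, -3.2, 5.9]
grip_width: 0.0075
grasp_force: 59.2
```

```bash
python3 -m pendant '0 0.005 -0.0032 0 0 0;0 0.005 -0.003 0 0 0;0 0 0 0 0 0;0 0 0 0 0 0'; python3 - <<'E'
from h import *
o=cv2.cvtColor(capture("side"),cv2.COLOR_RGB2BGR); a=(165,120,325,270)
cv2.imwrite("pics/g4.png",cv2.resize(o[a[1]:a[3],a[0]:a[2]],None,fx=4,fy=4,interpolation=cv2.INTER_CUBIC))
u=np.array([np.cos(.05),np.sin(.05),0]); hg=np.array([.6495,-.161,.089])
for q in (.7,.9,1.0,1.1): # bar arm corners/left front corner of plate
    d=-np.cos(q)*u+np.array([0,0,np.sin(q)]); v=np.array([-u[1],u[0],0]); n=[0,0,0]
    print(q,proj("side",hg+.15*d-.08*v),proj("side",hg+.195*d-.045*v),proj("side",hg+.062*d+.097*v))
E
```

```text
clock: 15.7
tool_pos: [0.5528, -0.1658, 0.2662]
ee_rot: [-179.9, -0.1, 93.1]
contact_force: [-3.0, -3.3, 5.0]
grip_width: 0.0078
grasp_force: 59.1
0.7 [264.86661774 204.83598137] [240.61459405 187.35948465] [255.76615011 181.34364806]
0.9 [275.06589309 192.939826  ] [253.80344618 171.7843416 ] [259.22289466 177.27446589]
1.0 [280.83558815 187.56837694] [261.32213829 164.78511389] [261.18405989 175.44876375]
1.1 [286.95261491 182.67823456] [269.31827831 158.44730656] [263.27202505 173.78990799]
```

View pics/g4.png

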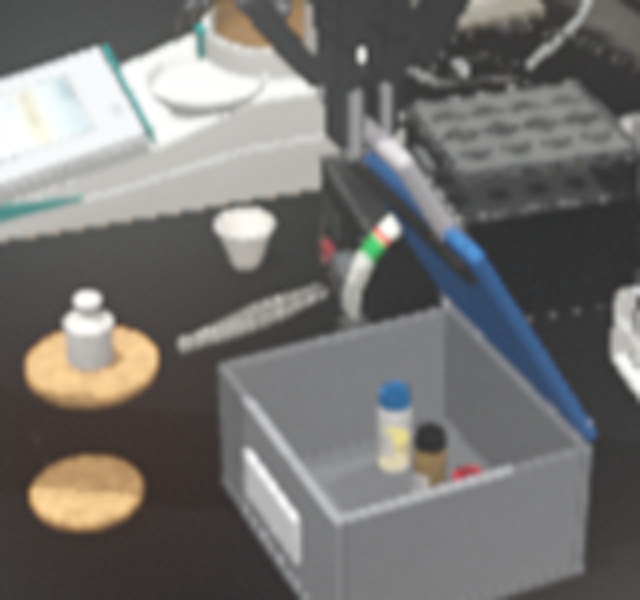

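The hood is up: its front-right plate corner is at about side (285,184), i.e. q≈1.07, beyond the red line. The weight is still upright on the pad. Now I lower it.

```bash
python3 -m pendant '0 -0.005 0.003 0 0 0;0 -0.005 0.003 0 0 0;0 -0.0096 0.0066 0 0 0;0 -0.0092 0.0072 0 0 0;0 0 0 0 0 0'; python3 -m pendant '0 -0.0088 0.0077 0 0 0;0 -0.0083 0.0082 0 0 0;0 -0.0039 0.0043 0 0 0;0 0 0 0 0 0;0 0 0 0 0 0'; python3 - <<'E'
from h import *
o=cv2.cvtColor(capture("side"),cv2.COLOR_RGB2BGR); a=(165,120,325,270)
cv2.imwrite("pics/g5.png",cv2.resize(o[a[1]:a[3],a[0]:a[2]],None,fx=4,fy=4,interpolation=cv2.INTER_CUBIC))
E
```

```text
clock: 16.25
tool_pos: [0.5235, -0.167, 0.2455]
ee_rot: [-180.0, -0.1, 93.0]
contact_force: [0.8, -6.0, 1.4]
grip_width: 0.0076
grasp_force: 59.4
clock: 16.75
tool_pos: [0.5024, -0.1678, 0.2254]
ee_rot: [-179.9, -0.1, 93.1]
contact_force: [-1.9, -4.9, 2.5]
grip_width: 0.0076
grasp_force: 58.8
```

View pics/g5.png

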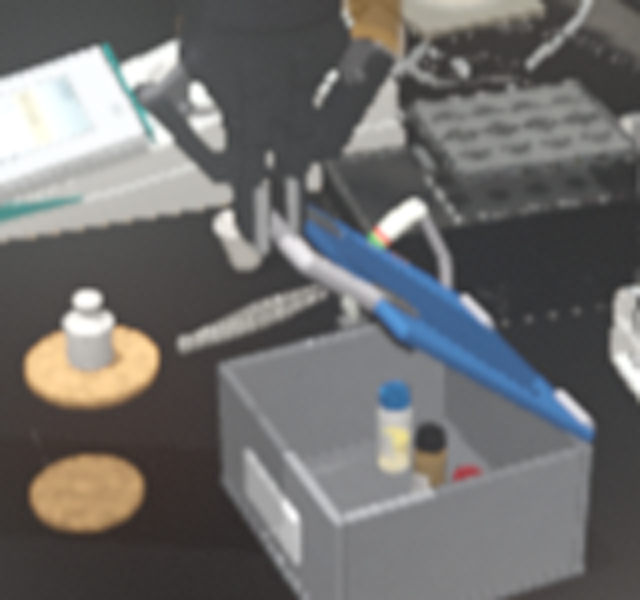

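The hood corner is at about side (264,203), i.e. q≈0.72, and the fingers hold the bar. A small nudge down to centre it in the band, then settle.

```bash
python3 -m pendant '0 -0.0018 0.002 0 0 0;0 0 0 0 0 0;0 0 0 0 0 0;0 0 0 0 0 0;0 0 0 0 0 0'; python3 -m pendant '0 0 0 0 0 0;0 0 0 0 0 0;0 0 0 0 0 0;0 0 0 0 0 0;0 0 0 0 0 0'; python3 -c "from rig import *;print(close_job())"
```

```text
clock: 17.3
tool_pos: [0.5007, -0.1679, 0.2235]
ee_rot: [-179.9, -0.1, 93.1]
contact_force: [-3.0, -4.4, 2.2]
grip_width: 0.0075
grasp_force: 58.9
clock: 17.8
tool_pos: [0.5007, -0.1679, 0.2235]
ee_rot: [-179.9, -0.1, 93.1]
contact_force: [-2.4, -5.5, 2.6]
grip_width: 0.0072
grasp_force: 58.9
the job is handed in; nothing more can be done
None
```

I handed the job in at 17.8 s (no verdict came back): the weight stands upright and released on the larger cork pad, and the hood went up to about 1.07 rad and is now held still by its bar at about 0.70 rad, inside the green band; both angles are my estimates from the side camera and the tool position.

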